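Third hand: hold the bag handle bar against the sprung stop

TASK

Two wooden bag-handle bars lie on the bench and only the slimmer one fits through the steel gate of the screwing jig. Slide that one endways through the gate and press its end gently against the sprung stop plate behind it, until the plate's pointers stand between the two ridges on the side rails (never so far that the spring bottoms out), and finish still holding it there with a steady push, as a third hand for me to drive the screw. Leave the other bar lying on the bench, and leave the jar, the spool and the cardboard ring alone.

Things in the scene. Friction and masses are not known exactly. Their poses are not given: they have to be found in the camera images.
- bar_a: plain beech handle bar with two brass bands, 220 mm long (its x axis; both ends alike) and 32 mm tall (z), weighing 100 to 240 g; lies flat, long side on the bench. Origin: centre of its underside. Of bar_a and bar_b one is 26 mm wide (y) and the other 33 mm; which is which is not told: find out by trying or measuring.
- bar_b: plain beech handle bar with two brass bands, 220 mm long (its x axis; both ends alike) and 32 mm tall (z), weighing 100 to 240 g; lies flat, long side on the bench. Origin: centre of its underside. Of bar_a and bar_b one is 26 mm wide (y) and the other 33 mm; which is which is not told: find out by trying or measuring.
- jig: screwing jig fixed to the bench: grey base plate 145 long (x), 110 wide (y), 8 mm thick. Origin on the bench under the middle of the gate's mouth; its x axis is the push direction, from gate to stop. The gate stands at the x = 0 end; then come the stop plate and a fixed grey block, x = 115 to 135 mm, 54 mm high, into which its springs run.
- gate (a point): steel gate: this point is the middle of its window's lower edge at the mouth, 8 mm above the bench; axes as the jig's. Window 29.5 mm wide (y), 38 high (8 to 46 mm above the bench), 25 deep (x), under a lintel (top at 58 mm, 70 mm wide). Two flared lead-ins reach 15 mm out in front of the mouth, widening to about 49 mm.
- stop_face (a point): middle of the stop plate's front face, facing the gate, 28 mm above the bench; moves with the plate; axes as the jig's. Steel plate 8 mm thick, 60 mm wide, top 55 mm above the bench. A thin pointer sticks out at each side, 4 mm behind the front face, over the side rails.
- ridges (a point): midpoint between the ridges, on the jig's centre line at the height of the rail tops (20 mm above the bench). A grey rail runs along each side of the stop plate at jig y = +-46 mm, each with two raised dark ridges 3 mm thick, centred at jig x = 67 and 81.5 mm.
- stop (a joint): how far the sprung stop plate is pushed in along jig x, m: 0 at rest (front face 55 mm behind the gate's mouth, 30 mm behind its far end), 0.03 bottomed out. It springs back: 3 N to start moving, plus 0.5 N per mm (10.5 N at 15 mm). The pointers stand between the ridges from 0.011 to 0.0185, midway at 0.015.
- glue_jar: white jar, 52 mm across, 70 mm tall, loose; origin under its centre
- spool: wooden thread spool, 48 mm across, 50 mm tall, standing loose; origin under its centre
- tape_ring: cardboard ring, 72 mm across, 24 mm tall, lying loose; origin under its centre
Mind the look-alikes: they are no part of the job. What is shaped like the bar_a but green or red is not meant.

How it is judged:
By the outcome, as a careful person would: the job done as asked, in the order asked, and still so for the second after the job is handed in, while the arm keeps its last pose, push and grip.
It also fails if it takes over 56 s, if anything falls off the work surface, if the arm or the gripper's body presses on something with over 40 N, if the wrist force passes 120 N, or if a joint passes its speed limit or range.

ROBOT

A 7-joint arm with a two-finger parallel gripper is mounted at the origin on the work surface. World frame = base frame: x ahead of the robot, y to its left, z up, the work surface at z = 0. Lengths are in mm, angles in rad, forces in N, time in s.
With the tool pointing down it reaches from about 350 to 900 mm from the base axis. Payload 8.1 kg.
Tool frame: the origin (TCP) lies midway between the tips of the shut fingers; the grasp point (between the pads) lies manip.tcp_to_grasp behind it (manip.tcp_to_grasp is the distance from the TCP to the grasp point, in mm); x points along the fingers, y is the direction in which the jaws open and shut, and the axes are right-handed (so a half turn about x gives the same grasp; the last joint's range is limited). The gripper opens to 85 mm and grips with 20 to 120 N. Pads are 22 mm wide; open, the fingers measure 114 mm over their backs; the gripper's body (76 mm by 85 mm) begins 54 mm behind the grasp point. The pads swing forward as they close: fully open they stand 13 mm farther back than shut.
Start: joints at [-1.235, 0.434, 0.025, 1.573, -0.012, 1.134, -0.075], TCP at [265.562, 565.791, 194.323] pointing down, gripper open.
Joint ranges: [-2.62, 2.62], [-0.44, 2.09], [-1.27, 1.32], [0.08, 2.57], [-1.32, 4.46], [0.12, 2], [-2.74, 2.74]. Speed limits (rad/s): [2.22, 2.22, 3.01, 3.01, 3.14, 3.14, 3.14].

INTERFACE

Orientations are given as a rotation vector (axis times angle).
In Python, from cell import manip gives the robot as it stands.
- The arm moves only by the tool arm_command, never from a script. Its argument "targets" is a list of rows, each a list of 3 entries, a list of its own where there are three numbers: the shift along the tool's x, y, z in units of 40 mm (1.0 is 40 mm), then the turn, a rotation vector about the tool's x, y, z in units of 5 degrees (1.0 is 5 degrees), then the finger opening in mm, from 0 to 85.4. A call has 1 to 5 rows; each row shifts and turns the commanded pose from where the row before left it, along the tool's axes as they then stand; what a row does not reach is not made up. A row lasts 1/12 s, in which the tool goes at most 41.7 mm and 7.16 degrees, less where a joint would pass 70% of its speed; a pose out of reach is approached as far as the arm can. A call is refused whole if a number of a shift passes 1 or a number of a turn 1, either way. A call with a gripper value outside its range is refused whole. The fingers move at their own pace and stop on an object; "squeeze" is the grip in N (left out, the last holds). Time passes only in rows, so rows that do not move let the fingers close. It gives the time, the measured TCP pose, the force and the opening at its end, in the units of the state.
- manip.observe(): the state, without advancing time (a new reading comes with each control period).
- manip.get_image(name): name is "side" or "top" or "wrist"; returns (picture, depth): 420x560x3 uint8, red, green, blue; 420x560 float32, mm along the optical axis (not along the pixel's ray), 0 where there is no reading.
- manip.camera_info(name): a dict with "intrinsics" (3x3 intrinsics, pixels), "k1" (the pictures are not rectified: a ray, as slopes to the right and down, at radius r is drawn at 1 + k1 r^2 times it, then the intrinsics apply), "R" (3x3) and "t" (3): a world point X has camera coordinates R X + t. Camera axes: x right, y down, z forward; pixel columns grow to the right and rows downward; lengths in mm; the calibration is good to about 2 mm. A picture is of the moment at which its call begins: read the wrist's pose just before it. camera_info takes no time and is no camera call; for the wrist camera it gives the pose at the moment of the call.
- manip.job_done(): hands the job in, once; it reports no verdict.
The state is a dict: "clock": time; "qpos": joint angles; "qd": joint speeds; "tau": joint torques, N m; "eef_pos": TCP position; "ee_rot": TCP orientation; "force": force on the tool from outside, world axes, zero at the start; "wrist_torque": the same for the moment, N m; "finger_gap": finger opening in mm.
Only numpy, scipy, OpenCV 4.12 (cv2) and the standard library are available. Lean on these libraries where they do the work, as an engineer would, in place of code of your own. Each camera call takes 0.05 s, during which the arm holds its last target.

## Working session

There is one attempt and no reset: what is moved stays moved. The work goes in short steps, Python scripts to look and compute and a tool call to move; the robot and the scene stay as the last step left them, time stands still between calls to the robot, and variables do not carry over. Pictures are saved under pics/ and viewed, and the job is handed in when it is done.

Besides the shell and the picture viewer there is one more tool, called after "Call:" as a command line: name --argument value ..., lists and objects as JSON in quotes. arm_command: Moves the arm, as the interface text tells. Its arguments: {"type":"object","properties":{"targets":{"type":"array","items":{"type":"array"}},"squeeze":{"type":"number"}},"required":["targets"]}

```bash
ls; mkdir -p pics; cat > h.py <<'E'
import numpy as np,cv2
from cell import manip
from scipy.spatial.transform import Rotation as Rn
def snap(n,fn):
    p,d=manip.get_image(n); ci=manip.camera_info(n)
    cv2.imwrite(f'pics/{fn}.png',p[:,:,::-1]); np.savez(f'pics/{fn}.npz',p=p,d=d,K=ci['intrinsics'],k1=ci['k1'],R=ci['R'],t=ci['t'])
def load(fn): return np.load(f'pics/{fn}.npz')
def rays(c,uv):
    K=c['K'];uv=np.atleast_2d(np.float64(uv))
    n=cv2.undistortPoints(uv.reshape(-1,1,2),K,np.array([float(c['k1']),0,0,0])).reshape(-1,2)
    return np.c_[n,np.ones(len(n))]
def on_plane(c,uv,z):
    r=rays(c,uv);R=c['R'];t=c['t'];o=-R.T@t;d=r@R
    return o+d*((z-o[2])/d[:,2])[:,None]
def by_depth(c,uv):
    uv=np.atleast_2d(uv).astype(int);r=rays(c,uv);z=c['d'][uv[:,1],uv[:,0]]
    return (r*z[:,None]-c['t'])@c['R']
def proj(c,X):
    X=np.atleast_2d(np.float64(X))
    return cv2.projectPoints(X,cv2.Rodrigues(c['R'])[0],np.float64(c['t']),c['K'],np.array([float(c['k1']),0,0,0]))[0].reshape(-1,2)
E
python3 - <<'E'
from h import *
s=manip.observe();print(s);print(manip.tcp_to_grasp)
snap('top','top0');snap('side','side0')
E
```

```text
pics
{'clock': 0.0, 'qpos': array([-1.23460829,  0.43525084,  0.02493991,  1.5740843 , -0.01161626,
        1.13398533, -0.07514586]), 'qd': array([-0.00040558,  0.00291869,  0.00073076, -0.00085761, -0.00139723,
        0.0016573 , -0.00101362]), 'tau': array([ 7.86095316e-04, -6.70462561e+01,  1.02537006e+00, -3.16208124e+01,
        1.55628944e-02,  1.25169632e-02,  9.78120113e-06]), 'eef_pos': array([265.32313404, 565.27426741, 193.51325876]), 'ee_rot': array([ 0.34296722,  1.54348469, -0.34544359]), 'force': array([ 0.6059005 , -0.10211273,  0.33442734]), 'wrist_torque': array([ 0.01845109,  0.03440963, -0.02097872]), 'finger_gap': 85.30287120008681}
18.700000000000003
```

View pics/top0.png

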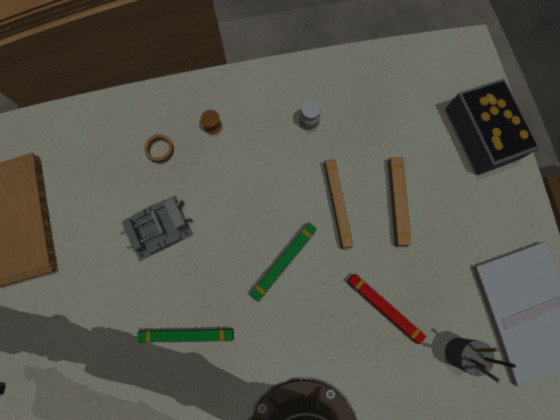

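View pics/side0.png

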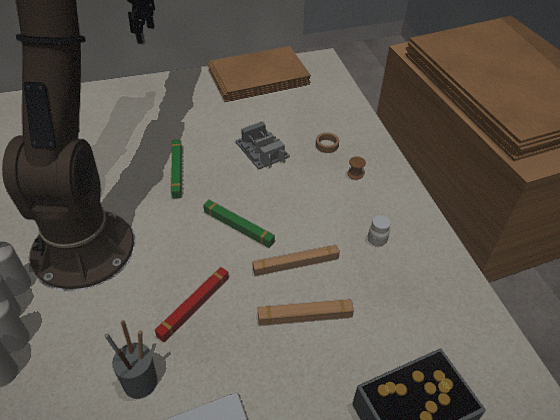

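The top view shows two beech bars near (338,203) and (400,201), and the jig at (157,228). The green bars at (283,262) and (186,335) and the red bar at (386,308) are decoys. The jar (311,114), spool (210,121) and ring (158,148) stay untouched. The two beech bars are the ones meant. Next I measure their widths, with an enlarged crop.

```bash
cat > m.py <<'E'
from h import *
c=load('top0');p=c['p'];d=c['d']
print('cam',-c['R'].T@c['t'],c['K'][0,0])
hsv=cv2.cvtColor(p,cv2.COLOR_RGB2HSV)
for n,(u0,v0,u1,v1) in dict(L=(315,150,362,256),Rr=(380,148,420,256)).items():
    m=np.zeros(p.shape[:2],np.uint8)
    m[v0:v1,u0:u1]=((hsv[v0:v1,u0:u1,1]>85)&(hsv[v0:v1,u0:u1,0]<28))*255
    cs=max(cv2.findContours(m,cv2.RETR_EXTERNAL,cv2.CHAIN_APPROX_NONE)[0],key=cv2.contourArea)
    X=on_plane(c,cs.reshape(-1,2),32)[:,:2].astype(np.float32)
    ys,xs=np.where(m>0); P=by_depth(c,np.c_[xs,ys]); top=P[(P[:,2]>24)&(P[:,2]<42)]
    print(n,'rect contour',cv2.minAreaRect(X),'z',np.percentile(P[:,2],[5,50,95]))
    print('  top-depth rect',cv2.minAreaRect(top[:,:2].astype(np.float32)),len(top))
cr=cv2.resize(p[140:265,310:425],None,fx=4.5,fy=4.5,interpolation=cv2.INTER_CUBIC)[:,:,::-1];cv2.imwrite('pics/crop_bars.png',cr)
cr=cv2.resize(p[180:275,105:210],None,fx=6,fy=6,interpolation=cv2.INTER_CUBIC)[:,:,::-1];cv2.imwrite('pics/crop_jig.png',cr)
E
python3 m.py
```

```text
cam [322.80045698 -12.70182016 972.53349825] 403.47303219531403
L rect contour ((506.9967346191406, -189.6529998779297), (28.680604934692383, 218.46044921875), 88.75187683105469) z [23.2376317  31.99417052 35.02751924]
  top-depth rect ((508.1046447753906, -190.97189331054688), (26.27492904663086, 217.92623901367188), 88.77465057373047) 965
Rr rect contour ((483.6975402832031, -337.29791259765625), (39.4015007019043, 219.04734802246094), 80.06061553955078) z [18.91573306 31.78623143 34.70316405]
  top-depth rect ((483.5604248046875, -339.52264404296875), (33.95528030395508, 218.3236541748047), 80.36482238769531) 1208
```

```bash
python3 - <<'E'
from h import *
c=load('side0');p=c['p'];cv2.imwrite('pics/crop_jig_s.png',cv2.resize(p[110:180,220:310],None,fx=7,fy=7,interpolation=cv2.INTER_CUBIC)[:,:,::-1])
E
```

```text
(no output)
```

View pics/crop_bars.png

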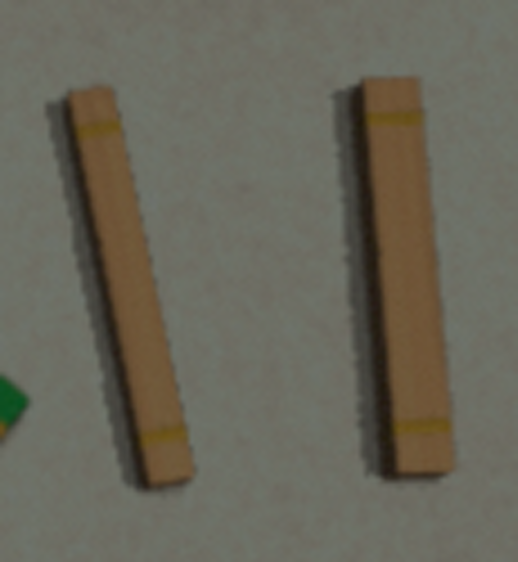

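View pics/crop_jig.png

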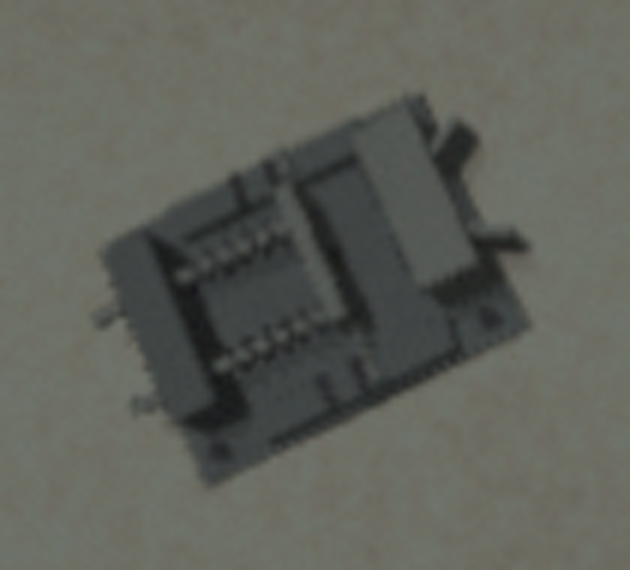

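View pics/crop_jig_s.png

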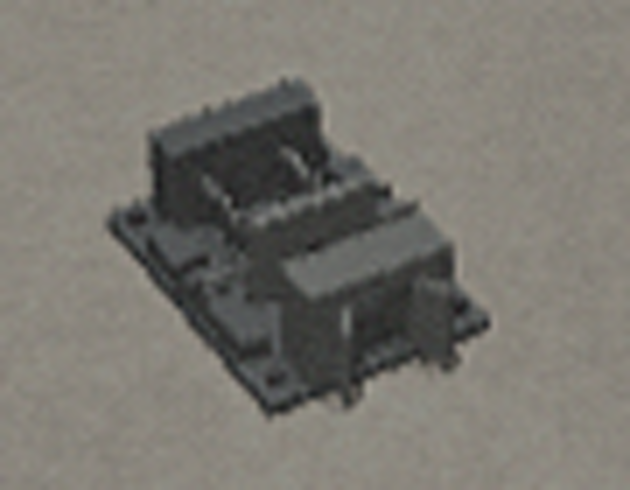

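Left bar (338,203) is the slim one: about 26 mm across the top against about 34 mm for the right one. It's plain beech with brass bands, so it's the bar I want. The flared lead-ins at the jig's right end mark the gate, so the push goes to image left, roughly +y. Now the jig's pose.

```bash
cat > j.py <<'E'
from h import *
c=load('top0')
vs,us=np.mgrid[175:275,100:215];uv=np.c_[us.ravel(),vs.ravel()]
P=by_depth(c,uv)
for lo,hi in((56,61),(49,56),(5,11)):
    s=(P[:,2]>lo)&(P[:,2]<hi); print(lo,hi,s.sum(),P[s][:,2].mean().round(1))
cor=np.array([(105,245),(410,97),(530,325),(207,487)])/6+[105,180]-.5
B=on_plane(c,cor,8);print('base corners',B.round(1));print(np.linalg.norm(np.roll(B,-1,0)-B,axis=1))
# lintel
from scipy.ndimage import label
s=((P[:,2]>50)&(P[:,2]<64)).reshape(100,115).astype(np.uint8)
n,l,st,ce=cv2.connectedComponentsWithStats(s)
for i in range(1,n):
    if st[i,4]<40: continue
    q=P[(l==i).ravel()]; print(st[i],q.mean(0).round(1),cv2.minAreaRect(q[:,:2].astype(np.float32)))
    print(cv2.boxPoints(cv2.minAreaRect(q[:,:2].astype(np.float32))).round(1).tolist())
E
python3 j.py
```

```text
56 61 367 58.2
49 56 334 53.8
5 11 971 8.2
base corners [[572.  337.2   8. ]
 [608.7 202.5   8. ]
 [504.9 167.8   8. ]
 [465.1 307.7   8. ]]
[139.62816934 109.46119494 145.45068042 110.89922013]
[ 63  23  23  30 333] [552.7 194.6  58.2] ((554.09423828125, 195.57456970214844), (69.7022705078125, 26.189096450805664), 16.129989624023438)
[[517.0, 198.5], [524.2999877929688, 173.3000030517578], [591.2000122070312, 192.6999969482422], [583.9000244140625, 217.8000030517578]]
[50 35 13 24 97] [542.5 239.   55.3] ((542.0997314453125, 238.91390991210938), (60.492313385009766, 8.67949390411377), 15.788126945495605)
[[511.79998779296875, 234.89999389648438], [514.2000122070312, 226.5], [572.4000244140625, 243.0], [570.0, 251.3000030517578]]
[ 22  43  19  33 281] [524.6 303.2  54.3] ((523.746337890625, 303.6477966308594), (77.6927490234375, 21.440683364868164), 13.966525077819824)
[[483.5, 304.70001220703125], [488.6000061035156, 283.8999938964844], [564.0, 302.6000061035156], [558.9000244140625, 323.3999938964844]]
```

```bash
cat > plan.py <<'E'
from h import *
def Rt(yawdeg):  # tool: x down, y at world angle yawdeg
    a=np.radians(yawdeg);x=np.array([0,0,-1.]);y=np.array([np.cos(a),np.sin(a),0]);return np.c_[x,y,np.cross(x,y)]
def plan(pos,yaw,n=None,src=None):
    s=manip.observe() if src is None else src
    p=s['eef_pos'];R=Rn.from_rotvec(s['ee_rot']).as_matrix();T=Rt(yaw)
    rv=Rn.from_matrix(R.T@T).as_rotvec(); d=R.T@(np.array(pos)-p)
    print('clock',round(s['clock'],2),'pos',p.round(1),'yaw',np.degrees(np.arctan2(R[1,1],R[0,1])).round(2),'xaxis',R[:,0].round(3),'gap',s['finger_gap'].round(1),'F',s['force'].round(1))
    print('tool-frame shift units (start axes)',(d/40).round(2),'turn units',(np.degrees(rv)/5).round(2))
    N=n or int(np.ceil(max(np.abs(d).max()/38,np.abs(np.degrees(rv)).max()/4.8,1)))
    # rows: equal turn, straight line in world
    rows=[];Rc=R.copy()
    st=(np.array(pos)-p)/N
    for i in range(N):
        rows.append([(Rc.T@st/40).round(2).tolist(),(np.degrees(rv)/5/N).round(2).tolist()]);Rc=Rc@Rn.from_rotvec(rv/N).as_matrix()
    for r in rows: print(r)
if __name__=='__main__':
    import sys
    a=list(map(float,sys.argv[1:5])); plan(a[:3],a[3],int(sys.argv[5]) if len(sys.argv)>5 else None)
E
python3 plan.py 548 -192 190 88.8; python3 - <<'E'
from h import *
c=load('top0');print(on_plane(c,[(313,228),(255,296),(355,278),(311,114)],32).round(0))
E
```

```text
[[ 458. -118.   32.]
 [ 330.   46.   32.]
 [ 324. -189.   32.]
 [ 743. -175.   32.]]Traceback (most recent call last):
  File "plan.py", line 19, in <module>
    a=list(map(float,sys.argv[1:5])); plan(a[:3],a[3],int(sys.argv[5]) if len(sys.argv)>5 else None)
                                      ~~~~^^^^^^^^^^^^^^^^^^^^^^^^^^^^^^^^^^^^^^^^^^^^^^^^^^^^^^^^^^
  File "plan.py", line 8, in plan
    print('clock',round(s['clock'],2),'pos',p.round(1),'yaw',np.degrees(np.arctan2(R[1,1],R[0,1])).round(2),'xaxis',R[:,0].round(3),'gap',s['finger_gap'].round(1),'F',s['force'].round(1))
                                                                                                                                          ^^^^^^^^^^^^^^^^^^^^^
AttributeError: 'float' object has no attribute 'round'
```

```bash
sed -i "s/s\['finger_gap'\].round(1)/round(s['finger_gap'],1)/" plan.py
python3 plan.py 548 -192 190 88.8; python3 plan.py 548 -192 190 -91.2|head -2
```

```text
clock 0.1 pos [265.4 565.3 193.6] yaw 64.85 xaxis [-0.    -0.001 -1.   ] gap 85.3 F [-1.5 -0.4  0.7]
tool-frame shift units (start axes) [  0.11 -14.14  14.44] turn units [-4.79 -0.    0.02]
[[0.01, -0.88, 0.9], [-0.3, -0.0, 0.0]]
[[0.01, -0.91, 0.88], [-0.3, -0.0, 0.0]]
[[0.01, -0.93, 0.86], [-0.3, -0.0, 0.0]]
[[0.01, -0.95, 0.83], [-0.3, -0.0, 0.0]]
[[0.01, -0.97, 0.81], [-0.3, -0.0, 0.0]]
[[0.01, -0.99, 0.78], [-0.3, -0.0, 0.0]]
[[0.01, -1.01, 0.75], [-0.3, -0.0, 0.0]]
[[0.01, -1.03, 0.73], [-0.3, -0.0, 0.0]]
[[0.01, -1.05, 0.7], [-0.3, -0.0, 0.0]]
[[0.01, -1.07, 0.67], [-0.3, -0.0, 0.0]]
[[0.01, -1.09, 0.64], [-0.3, -0.0, 0.0]]
[[0.01, -1.1, 0.62], [-0.3, -0.0, 0.0]]
[[0.01, -1.12, 0.59], [-0.3, -0.0, 0.0]]
[[0.01, -1.13, 0.56], [-0.3, -0.0, 0.0]]
[[0.01, -1.15, 0.53], [-0.3, -0.0, 0.0]]
[[0.01, -1.16, 0.5], [-0.3, -0.0, 0.0]]
clock 0.1 pos [265.4 565.3 193.6] yaw 64.85 xaxis [-0.    -0.001 -1.   ] gap 85.3 F [-1.5 -0.4  0.7]
tool-frame shift units (start axes) [  0.11 -14.14  14.44] turn units [3.121e+01 2.000e-02 0.000e+00]
```

Call:
arm_command --targets '[[[0, -0.6, 0.6], [-0.2, 0, 0], 85], [[0, -0.62, 0.6], [-0.2, 0, 0], 85], [[0, -0.64, 0.6], [-0.2, 0, 0], 85], [[0, -0.65, 0.6], [-0.2, 0, 0], 85], [[0, -0.66, 0.6], [-0.2, 0, 0], 85]]'

```text
clock: 0.52
eef_pos: [326.2, 400.2, 193.9]
ee_rot: [0.274, 1.554, -0.275]
force: [1.5, -0.3, 0.4]
finger_gap: 84.8
```

Call:
arm_command --targets '[[[0, -0.67, 0.58], [-0.2, 0, 0], 85], [[0, -0.68, 0.57], [-0.2, 0, 0], 85], [[0, -0.69, 0.56], [-0.2, 0, 0], 85], [[0, -0.7, 0.55], [-0.2, 0, 0], 85], [[0, -0.7, 0.54], [-0.2, 0, 0], 85]]'

```text
clock: 0.93
eef_pos: [389.8, 234.5, 194.2]
ee_rot: [0.207, 1.561, -0.207]
force: [1.2, -0.1, -0.0]
finger_gap: 84.9
```

```bash
python3 plan.py 548 -192 190 88.8 12
```

```text
clock 0.93 pos [389.8 234.5 194.2] yaw 74.91 xaxis [-0. -0. -1.] gap 84.9 F [ 1.2 -0.1 -0. ]
tool-frame shift units (start axes) [ 0.1  -9.26  6.6 ] turn units [-2.78 -0.    0.  ]
[[0.01, -0.77, 0.55], [-0.23, -0.0, 0.0]]
[[0.01, -0.78, 0.53], [-0.23, -0.0, 0.0]]
[[0.01, -0.79, 0.52], [-0.23, -0.0, 0.0]]
[[0.01, -0.8, 0.5], [-0.23, -0.0, 0.0]]
[[0.01, -0.81, 0.49], [-0.23, -0.0, 0.0]]
[[0.01, -0.82, 0.47], [-0.23, -0.0, 0.0]]
[[0.01, -0.83, 0.45], [-0.23, -0.0, 0.0]]
[[0.01, -0.84, 0.44], [-0.23, -0.0, 0.0]]
[[0.01, -0.85, 0.42], [-0.23, -0.0, 0.0]]
[[0.01, -0.86, 0.4], [-0.23, -0.0, 0.0]]
[[0.01, -0.87, 0.38], [-0.23, -0.0, 0.0]]
[[0.01, -0.87, 0.37], [-0.23, -0.0, 0.0]]
```

Call:
arm_command --targets '[[[0, -0.77, 0.55], [-0.23, 0, 0], 85], [[0, -0.78, 0.53], [-0.23, 0, 0], 85], [[0, -0.79, 0.52], [-0.23, 0, 0], 85], [[0, -0.8, 0.5], [-0.23, 0, 0], 85], [[0, -0.81, 0.49], [-0.23, 0, 0], 85]]'

```text
clock: 1.35
eef_pos: [455.6, 57.4, 194.3]
ee_rot: [0.128, 1.567, -0.128]
force: [0.1, 1.1, 0.0]
finger_gap: 85.1
```

Call:
arm_command --targets '[[[0, -0.82, 0.47], [-0.23, 0, 0], 85], [[0, -0.83, 0.45], [-0.23, 0, 0], 85], [[0, -0.84, 0.44], [-0.23, 0, 0], 85], [[0, -0.85, 0.42], [-0.23, 0, 0], 85], [[0, -0.86, 0.4], [-0.23, 0, 0], 85]]'

```text
clock: 1.77
eef_pos: [521.6, -120.1, 194.1]
ee_rot: [0.049, 1.571, -0.049]
force: [1.5, 1.3, 0.5]
finger_gap: 84.7
```

Call:
arm_command --targets '[[[0, -0.5, 0.2], [-0.2, 0, 0], 85], [[0, 0, 0], [0, 0, 0], 85], [[0, 0, 0], [0, 0, 0], 85]]'

```text
clock: 2.02
eef_pos: [527.8, -140.1, 193.8]
ee_rot: [0.038, 1.571, -0.039]
force: [1.4, 0.1, -0.9]
finger_gap: 85.1
```

```bash
python3 plan.py 548 -192 190 88.8;python3 - <<'E'
from h import *
snap('wrist','w1')
E
```

```text
clock 2.02 pos [ 527.8 -140.1  193.8] yaw 87.18 xaxis [-0.001 -0.    -1.   ] gap 85.1 F [ 1.4  0.1 -0.9]
tool-frame shift units (start axes) [ 0.09 -1.27  0.57] turn units [-0.32 -0.01  0.  ]
[[0.05, -0.64, 0.28], [-0.16, -0.01, 0.0]]
[[0.05, -0.64, 0.28], [-0.16, -0.01, 0.0]]
```

View pics/w1.png

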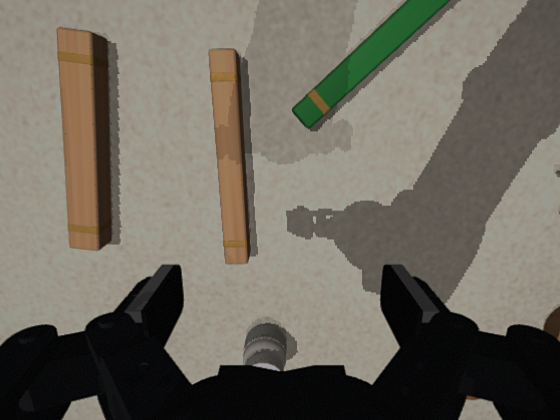

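The wrist view shows both beech bars: slim at (230,155), wide at (82,140). It also shows a green end at (310,110). Measuring both by depth and contour.

```bash
python3 - <<'E'
from h import *
c=load('w1');p=c['p'];h=cv2.cvtColor(p,cv2.COLOR_RGB2HSV)
for n,(u0,v0,u1,v1) in dict(slim=(195,35,262,275),wide=(40,15,120,260)).items():
    m=np.zeros(p.shape[:2],np.uint8);m[v0:v1,u0:u1]=((h[v0:v1,u0:u1,1]>85)&(h[v0:v1,u0:u1,0]<28))*255
    ys,xs=np.where(m>0);P=by_depth(c,np.c_[xs,ys]);q=P[(P[:,2]>26)&(P[:,2]<38)]
    print(n,len(q),np.median(q[:,2]),cv2.minAreaRect(q[:,:2].astype(np.float32)))
    # robust: PCA axis, width by percentiles
    k=q[:,:2]-q[:,:2].mean(0);w,V=np.linalg.eigh(k.T@k);print(q.mean(0),np.degrees(np.arctan2(V[1,1],V[0,1])),np.ptp(np.percentile(k@V[:,0],[1,99])),np.ptp(k@V[:,1]))
E
```

```text
slim 5454 30.835917189674916 ((506.01580810546875, -189.34185791015625), (26.444034576416016, 217.7540740966797), 88.78885650634766)
[ 496.28106502 -188.64472112   30.7683981 ] 178.7706188659771 25.125290445184053 217.75138157163968
wide 7535 30.657715617748515 ((482.1307067871094, -338.0263977050781), (33.99385070800781, 218.28050231933594), 80.62236022949219)
[ 472.95269479 -335.28112253   30.5233635 ] 170.49283409557904 31.74040241050764 218.31273725575278
```

Call:
arm_command --targets '[[[0.5, -0.64, 0.24], [-0.16, 0, 0], 85], [[0.9, -0.64, 0.24], [-0.16, 0, 0], 85], [[0.9, 0, 0], [0, 0, 0], 85], [[0, 0, 0], [0, 0, 0], 85]]'

```text
clock: 2.4
eef_pos: [540.6, -186.6, 99.2]
ee_rot: [0.016, 1.58, -0.012]
force: [-0.9, 1.3, -0.2]
finger_gap: 85.0
```

```bash
python3 plan.py 547 -190.8 4 88.8 5
```

```text
clock 2.4 pos [ 540.6 -186.6   99.2] yaw 88.97 xaxis [-0.009  0.002 -1.   ] gap 85.0 F [-0.9  1.3 -0.2]
tool-frame shift units (start axes) [ 2.38 -0.11  0.18] turn units [ 0.03 -0.11 -0.03]
[[0.48, -0.02, 0.04], [0.01, -0.02, -0.01]]
[[0.48, -0.02, 0.04], [0.01, -0.02, -0.01]]
[[0.48, -0.02, 0.03], [0.01, -0.02, -0.01]]
[[0.48, -0.02, 0.03], [0.01, -0.02, -0.01]]
[[0.48, -0.02, 0.03], [0.01, -0.02, -0.01]]
```

Call:
arm_command --targets '[[[0.5, -0.03, 0.04], [0, 0, 0], 85], [[0.5, -0.03, 0.04], [0, 0, 0], 85], [[0.5, -0.03, 0.04], [0, 0, 0], 85], [[0.4, 0, 0], [0, 0, 0], 85], [[0, 0, 0], [0, 0, 0], 85]]'

```text
clock: 2.82
eef_pos: [548.1, -189.3, 27.6]
ee_rot: [0.014, 1.575, -0.011]
force: [-1.2, 1.4, 0.3]
finger_gap: 85.2
```

```bash
python3 plan.py 547 -190.8 5 88.8 1
```

```text
clock 2.82 pos [ 548.1 -189.3   27.6] yaw 89.1 xaxis [-0.004  0.002 -1.   ] gap 85.2 F [-1.2  1.4  0.3]
tool-frame shift units (start axes) [ 0.56 -0.04 -0.02] turn units [ 0.06 -0.04 -0.03]
[[0.56, -0.04, -0.02], [0.06, -0.04, -0.03]]
```

Call:
arm_command --targets '[[[0.28, -0.03, 0], [0.03, 0, 0], 85], [[0.26, 0, 0], [0, -0.04, 0], 85], [[0, 0, 0], [0, 0, 0], 40], [[0, 0, 0], [0, 0, 0], 40]]'

```text
clock: 3.15
eef_pos: [549.7, -193.0, 8.3]
ee_rot: [0.016, 1.567, -0.016]
force: [-0.6, -0.7, 0.5]
finger_gap: 63.5
```

Call:
arm_command --targets '[[[0, 0, 0], [0, 0, 0], 10], [[0, 0, 0], [0, 0, 0], 10], [[0, 0, 0], [0, 0, 0], 10], [[0, 0, 0], [0, 0, 0], 10], [[0, 0, 0], [0, 0, 0], 10]]' --squeeze 80

```text
clock: 3.57
eef_pos: [549.5, -193.6, 7.8]
ee_rot: [0.016, 1.567, -0.017]
force: [-0.5, 0.7, -0.3]
finger_gap: 10.4
```

Call:
arm_command --targets '[[[0, 0, 0], [0, 0, 0], 10], [[0, 0, 0], [0, 0, 0], 10], [[0, 0, 0], [0, 0, 0], 10], [[0, 0, 0], [0, 0, 0], 10], [[0, 0, 0], [0, 0, 0], 10]]'

```text
clock: 3.98
eef_pos: [549.3, -193.6, 7.5]
ee_rot: [0.016, 1.567, -0.016]
force: [-0.2, -0.1, -0.4]
finger_gap: 9.6
```

The gap reads 9.6 mm, narrower than the 26 mm bar, so something is off. Looking.

```bash
python3 - <<'E'
from h import *
snap('wrist','w2');snap('top','top2');snap('side','side2')
a=cv2.imread('pics/w2.png');b=cv2.imread('pics/side2.png')[220:360,200:400];t=cv2.imread('pics/top2.png')[130:270,290:430]
o=np.zeros((600,800,3),np.uint8);o[:300,:400]=cv2.resize(a,(400,300));o[:280,400:]=cv2.resize(b,(400,280));o[300:,:300]=cv2.resize(t,(300,300));cv2.imwrite('pics/c2.png',o)
E
```

```text
(no output)
```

View pics/c2.png

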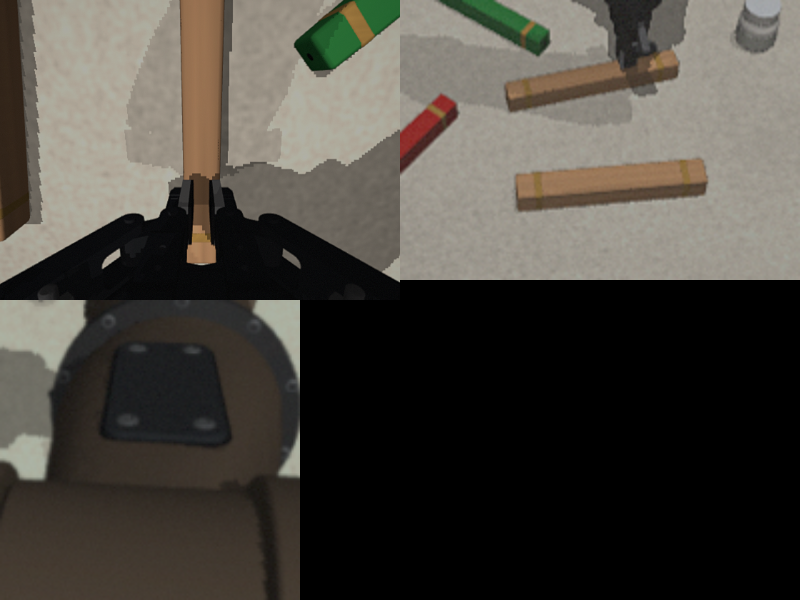

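The wrist view shows the pads either side of the bar at (200,200) in the composite, so the gap figure seems not to reflect the pads. I'll lift and check.

Call:
arm_command --targets '[[[-0.3, 0, 0], [0, 0, 0], 10], [[-0.5, 0, 0], [0, 0, 0], 10], [[-0.5, 0, 0], [0, 0, 0], 10], [[0, 0, 0], [0, 0, 0], 10]]'

```text
clock: 4.47
eef_pos: [551.5, -194.6, 63.8]
ee_rot: [0.016, 1.562, -0.018]
force: [1.9, 0.1, 0.0]
finger_gap: 9.9
```

```bash
python3 - <<'E'
from h import *
print(manip.observe()['force'])
snap('wrist','w3');snap('side','side3')
a=cv2.imread('pics/w3.png');b=cv2.imread('pics/side3.png')[220:360,200:400]
o=np.zeros((300,800,3),np.uint8);o[:300,:400]=cv2.resize(a,(400,300));o[:280,400:]=cv2.resize(b,(400,280));cv2.imwrite('pics/c3.png',o)
E
python3 plan.py 609 0 60 15.7
```

```text
[1.88519217 0.05349536 0.02101754]
clock 4.57 pos [ 550.  -193.8   61. ] yaw 88.81 xaxis [ 0.006 -0.001 -1.   ] gap 9.7 F [-0.3 -0.6 -0.2]
tool-frame shift units (start axes) [0.03 4.87 1.37] turn units [14.62  0.06 -0.04]
[[0.0, 0.3, 0.09], [0.91, 0.0, -0.0]]
[[0.0, 0.31, 0.06], [0.91, 0.0, -0.0]]
[[0.0, 0.31, 0.04], [0.91, 0.0, -0.0]]
[[0.0, 0.32, 0.01], [0.91, 0.0, -0.0]]
[[0.0, 0.32, -0.01], [0.91, 0.0, -0.0]]
[[0.0, 0.31, -0.04], [0.91, 0.0, -0.0]]
[[0.0, 0.31, -0.06], [0.91, 0.0, -0.0]]
[[0.0, 0.3, -0.09], [0.91, 0.0, -0.0]]
[[0.0, 0.3, -0.11], [0.91, 0.0, -0.0]]
[[0.0, 0.29, -0.14], [0.91, 0.0, -0.0]]
[[0.0, 0.27, -0.16], [0.91, 0.0, -0.0]]
[[0.0, 0.26, -0.18], [0.91, 0.0, -0.0]]
[[0.0, 0.25, -0.2], [0.91, 0.0, -0.0]]
[[0.0, 0.23, -0.22], [0.91, 0.0, -0.0]]
[[0.0, 0.21, -0.24], [0.91, 0.0, -0.0]]
[[0.0, 0.19, -0.25], [0.91, 0.0, -0.0]]
```

View pics/c3.png

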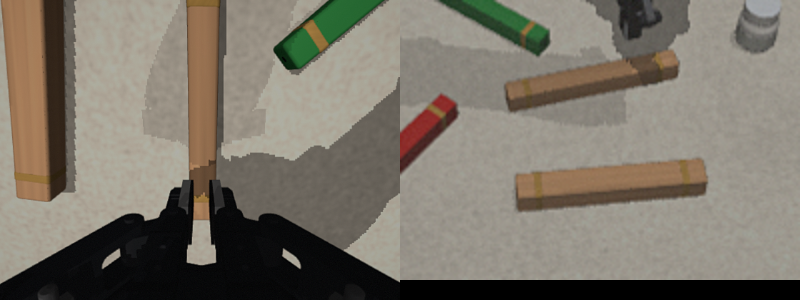

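Not lifted: the bar stays on the bench and the fingers are 10 mm apart with nothing between. So in the previous picture they must have been above the bar, even though the state gave TCP z = 7.5. I'll check the true fingertip position against the cameras.

```bash
python3 - <<'E'
from h import *
s=manip.observe();T=s['eef_pos'];print(T)
c=load('side3');print('proj TCP side',proj(c,[T,[550,-192,32]]))
cv2.imwrite('pics/z3.png',cv2.resize(c['p'][200:290,250:370],None,fx=6,fy=6,interpolation=cv2.INTER_CUBIC)[:,:,::-1])
d=load('w3');print('proj TCP wrist',proj(d,[T]))
# wrist points: tips
for u,v in((262,255),(300,255),(265,270),(296,275),(250,265),(312,265)): print(u,v,by_depth(d,[(u,v)]).round(1),d['d'][v,u])
# bar depth in wrist
print(by_depth(d,[(285,200),(285,100),(100,150),(200,150)]).round(1))
cv2.imwrite('pics/z3w.png',cv2.resize(d['p'][220:380,200:360],None,fx=4,fy=3.7,interpolation=cv2.INTER_CUBIC)[:,:,::-1])
E
```

```text
[ 549.99001187 -193.7974039    60.98320876]
proj TCP side [[313.381063   245.31653057]
 [312.41370561 252.04441875]]
proj TCP wrist [[280.30247705 240.53837854]]
262 255 [[ 538.3 -201.3  106.3]] 145.83577
300 255 [[ 538.7 -184.8  106.2]] 145.83765
265 270 [[ 538.2 -199.3  120.6]] 132.06142
296 275 [[ 538.2 -187.3  125.3]] 127.481026
250 265 [[ 542.2 -206.5  107.8]] 145.5265
312 265 [[ 543.  -179.7  107.4]] 145.9423
[[ 534.5 -190.5   29.6]
 [ 472.8 -189.4   30.2]
 [ 503.2 -321.3   -1.4]
 [ 504.7 -250.3   -1.6]]
```

View pics/z3.png

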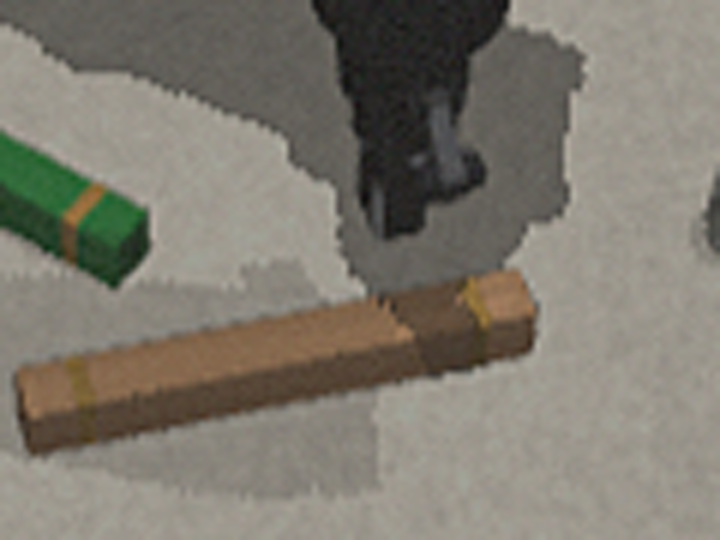

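View pics/z3w.png

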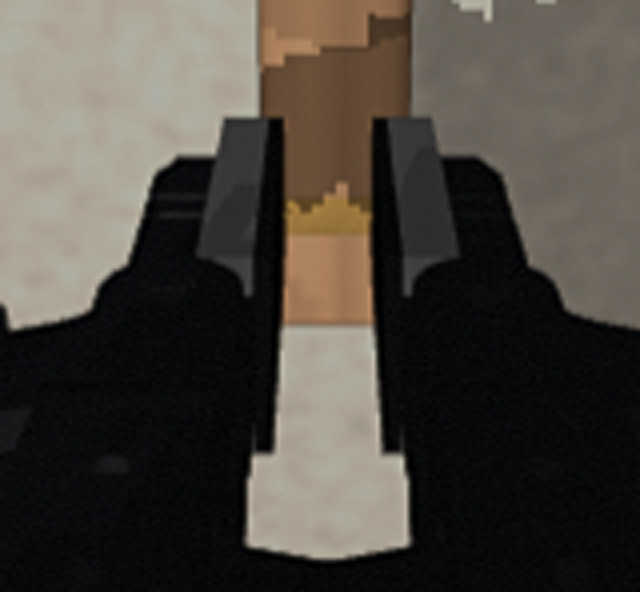

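The wrist depth puts the shut pad tips at about z = 104 while the state says the TCP is at 61. The bar (29.6) and bench (-1.5) read right in the same picture, and the side view agrees to within a few mm. So the real tips sit about 42 mm higher than reported, while x and y agree (pads centred at 549, -193). From here on I aim by measured tips: real tip ≈ state z + 42. I'll reopen and go lower, watching the force.

Call:
arm_command --targets '[[[0, 0.05, -0.05], [0, 0, 0], 70], [[0, 0, 0], [0, 0.06, 0], 70], [[0, 0, 0], [0, 0, 0], 70], [[0, 0, 0], [0, 0, 0], 70], [[0, 0, 0], [0, 0, 0], 70]]'

```text
clock: 4.98
eef_pos: [547.0, -191.5, 59.1]
ee_rot: [0.016, 1.573, -0.016]
force: [-0.2, -0.0, -0.1]
finger_gap: 69.2
```

```bash
python3 plan.py 547 -190.8 5 88.8 1; python3 - <<'E'
from h import *
snap('wrist','w4');d=load('w4')
cv2.imwrite('pics/w4c.png',d['p'][:,:,::-1])
E
```

```text
clock 4.98 pos [ 547.  -191.5   59.1] yaw 88.8 xaxis [-0.003  0.    -1.   ] gap 69.2 F [-0.2 -0.  -0.1]
tool-frame shift units (start axes) [1.35 0.02 0.  ] turn units [ 0.   -0.03 -0.  ]
[[1.35, 0.02, 0.0], [0.0, -0.03, -0.0]]
```

View pics/w4.png

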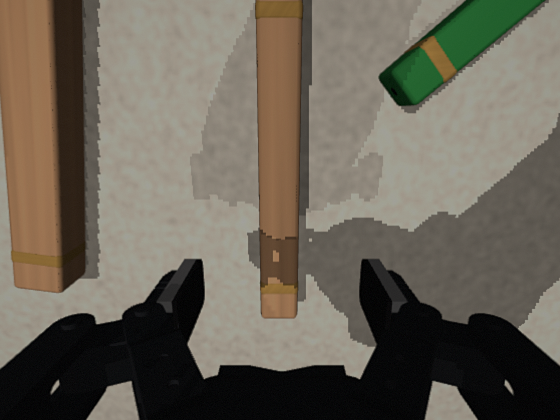

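The bar at (280,250) is centred between the pads (203 and 360). Descending.

Call:
arm_command --targets '[[[0.6, 0, 0], [0, 0, 0], 70], [[0.6, 0, 0], [0, 0, 0], 70], [[0.4, 0, 0], [0, 0, 0], 70], [[0.3, 0, 0], [0, 0, 0], 70], [[0, 0, 0], [0, 0, 0], 70]]'

```text
clock: 5.45
eef_pos: [545.4, -191.1, -18.8]
ee_rot: [0.017, 1.576, -0.016]
force: [0.8, 0.3, 0.4]
finger_gap: 70.0
```

Call:
arm_command --targets '[[[0.15, 0, 0], [0, 0, 0], 70], [[0.1, 0, 0], [0, 0, 0], 70], [[0, 0, 0], [0, 0, 0], 70]]'

```text
clock: 5.7
eef_pos: [547.3, -191.6, -26.5]
ee_rot: [0.016, 1.572, -0.016]
force: [-0.4, -0.5, 0.3]
finger_gap: 70.2
```

```bash
python3 plan.py 547 -190.8 -36 88.8 1; python3 - <<'E'
from h import *
snap('wrist','w5');d=load('w5');p=d['p'];snap('side','side5')
# finger tip pixels z: search columns near pads for front bottom edge
for u in (150,170,180,190,200,360,370,380,400):
    for v in range(200,330):
        z=d['d'][v,u]
        if 0<z<150:
            print(u,v,by_depth(d,[(u,v)]).round(1));break
c=load('side5');cv2.imwrite('pics/z5.png',cv2.resize(c['p'][200:290,250:370],None,fx=6,fy=6,interpolation=cv2.INTER_CUBIC)[:,:,::-1])
E
```

```text
clock 5.7 pos [ 547.3 -191.6  -26.5] yaw 88.8 xaxis [-0.001  0.    -1.   ] gap 70.2 F [-0.4 -0.5  0.3]
tool-frame shift units (start axes) [ 0.24  0.02 -0.01] turn units [ 0.   -0.02  0.  ]
[[0.24, 0.02, -0.01], [0.0, -0.02, 0.0]]
150 292 [[ 538.4 -238.7   41.9]]
170 271 [[ 538.5 -236.8   24.8]]
180 264 [[ 534.8 -231.9   26.1]]
190 259 [[ 534.5 -228.8   22. ]]
200 260 [[ 536.3 -225.4   19.2]]
360 284 [[ 549.8 -155.8   18.4]]
370 259 [[ 536.6 -152.7   21. ]]
380 260 [[ 536.9 -148.6   21.7]]
400 275 [[ 540.6 -142.2   28.3]]
```

View pics/z5.png

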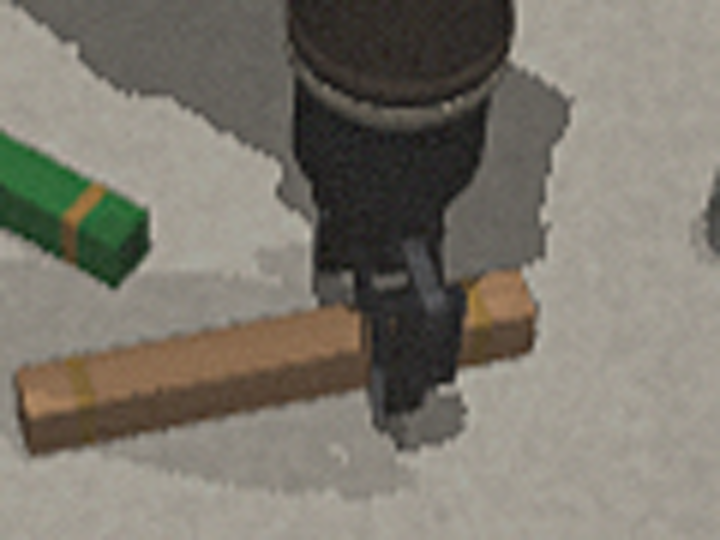

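Tips are measured at z ≈ 19 with the fingers open, either side of the bar. I'll go 5 mm lower and close.

Call:
arm_command --targets '[[[0.12, 0.01, 0], [0, 0, 0], 50], [[0, 0, 0], [0, 0, 0], 30], [[0, 0, 0], [0, 0, 0], 15], [[0, 0, 0], [0, 0, 0], 15], [[0, 0, 0], [0, 0, 0], 15]]'

```text
clock: 6.22
eef_pos: [547.3, -191.3, -30.9]
ee_rot: [0.016, 1.572, -0.017]
force: [-2.0, -0.1, 4.1]
finger_gap: 24.4
```

Call:
arm_command --targets '[[[0, 0, 0], [0, 0, 0], 15], [[0, 0, 0], [0, 0, 0], 15], [[0, 0, 0], [0, 0, 0], 15]]'

```text
clock: 6.47
eef_pos: [547.3, -191.3, -30.9]
ee_rot: [0.016, 1.572, -0.017]
force: [-1.6, 0.4, 5.9]
finger_gap: 24.7
```

Stopped at 24.5 mm, so this is the slim bar. Lifting.

Call:
arm_command --targets '[[[-0.2, 0, 0], [0, 0, 0], 15], [[-0.5, 0, 0], [0, 0, 0], 15], [[-0.5, 0, 0], [0, 0, 0], 15], [[-0.3, 0, 0], [0, 0, 0], 15], [[0, 0, 0], [0, 0, 0], 15]]'

```text
clock: 6.88
eef_pos: [549.0, -191.7, 31.4]
ee_rot: [0.016, 1.568, -0.017]
force: [1.0, -0.4, -2.0]
finger_gap: 24.8
```

```bash
python3 plan.py 609 0 29 15.7; python3 - <<'E'
from h import *
snap('wrist','w6');snap('side','side6')
a=cv2.imread('pics/w6.png');b=cv2.imread('pics/side6.png')[180:320,200:400]
o=np.zeros((300,800,3),np.uint8);o[:300,:400]=cv2.resize(a,(400,300));o[:280,400:]=cv2.resize(b,(400,280));cv2.imwrite('pics/c6.png',o)
E
```

```text
clock 6.88 pos [ 549.  -191.7   31.4] yaw 88.8 xaxis [ 0.002 -0.001 -1.   ] gap 24.8 F [ 1.  -0.4 -2. ]
tool-frame shift units (start axes) [0.06 4.82 1.4 ] turn units [ 1.462e+01  3.000e-02 -1.000e-02]
[[0.0, 0.3, 0.09], [0.91, 0.0, -0.0]]
[[0.0, 0.31, 0.06], [0.91, 0.0, -0.0]]
[[0.0, 0.31, 0.04], [0.91, 0.0, -0.0]]
[[0.0, 0.31, 0.01], [0.91, 0.0, -0.0]]
[[0.0, 0.31, -0.01], [0.91, 0.0, -0.0]]
[[0.0, 0.31, -0.04], [0.91, 0.0, -0.0]]
[[0.0, 0.31, -0.06], [0.91, 0.0, -0.0]]
[[0.0, 0.3, -0.09], [0.91, 0.0, -0.0]]
[[0.0, 0.29, -0.11], [0.91, 0.0, -0.0]]
[[0.0, 0.28, -0.13], [0.91, 0.0, -0.0]]
[[0.0, 0.27, -0.15], [0.91, 0.0, -0.0]]
[[0.0, 0.26, -0.18], [0.91, 0.0, -0.0]]
[[0.0, 0.25, -0.2], [0.91, 0.0, -0.0]]
[[0.0, 0.23, -0.21], [0.91, 0.0, -0.0]]
[[0.0, 0.21, -0.23], [0.91, 0.0, -0.0]]
[[0.0, 0.19, -0.25], [0.91, 0.0, -0.0]]
```

View pics/c6.png

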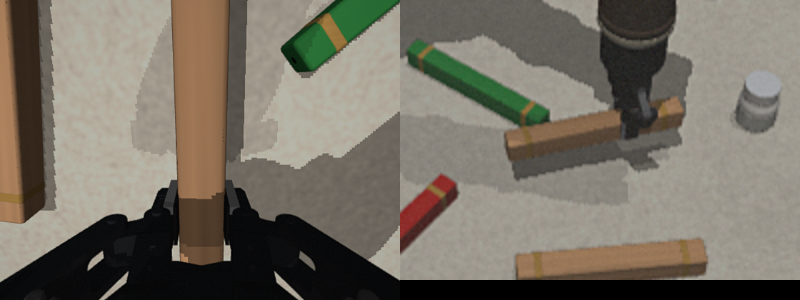

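The slim bar is lifted clear of the bench (side view, shadow beneath it). Turning and carrying it to the gate at this height.

Call:
arm_command --targets '[[[0, 0.3, 0.09], [0.91, 0, 0], 15], [[0, 0.31, 0.06], [0.91, 0, 0], 15], [[0, 0.31, 0.04], [0.91, 0, 0], 15], [[0, 0.31, 0.01], [0.91, 0, 0], 15], [[0, 0.31, -0.01], [0.91, 0, 0], 15]]'

```text
clock: 7.4
eef_pos: [564.9, -130.7, 27.2]
ee_rot: [0.331, 1.549, -0.332]
force: [-0.2, 0.2, -2.1]
finger_gap: 24.8
```

Call:
arm_command --targets '[[[0, 0.31, -0.04], [0.91, 0, 0], 15], [[0, 0.31, -0.06], [0.91, 0, 0], 15], [[0, 0.3, -0.09], [0.91, 0, 0], 15], [[0, 0.29, -0.11], [0.91, 0, 0], 15], [[0, 0.28, -0.13], [0.91, 0, 0], 15]]'

```text
clock: 7.82
eef_pos: [583.0, -71.0, 27.2]
ee_rot: [0.639, 1.478, -0.642]
force: [0.3, -0.2, -1.1]
finger_gap: 24.5
```

Call:
arm_command --targets '[[[0, 0.27, -0.15], [0.91, 0, 0], 15], [[0, 0.26, -0.18], [0.91, 0, 0], 15], [[0, 0.25, -0.2], [0.91, 0, 0], 15], [[0, 0.1, -0.1], [0.91, 0, 0], 15], [[0, 0, 0], [0.91, 0, 0], 15]]'

```text
clock: 8.23
eef_pos: [596.0, -27.8, 26.9]
ee_rot: [0.941, 1.361, -0.944]
force: [-0.0, 0.2, -2.0]
finger_gap: 24.5
```

Call:
arm_command --targets '[[[0, 0, 0], [0.5, 0, 0], 15], [[0, 0, 0], [0, 0, 0], 15], [[0, 0, 0], [0, 0, 0], 15]]'

```text
clock: 8.48
eef_pos: [595.7, -30.2, 27.5]
ee_rot: [0.971, 1.345, -0.975]
force: [-0.1, 0.4, -1.1]
finger_gap: 24.5
```

```bash
python3 plan.py 609 0 -20 15.7; python3 - <<'E'
from h import *
snap('wrist','w7');snap('top','top7');snap('side','side7')
a=cv2.imread('pics/w7.png');b=cv2.imread('pics/side7.png')[100:240,180:380];t=cv2.imread('pics/top7.png')[120:270,100:300]
o=np.zeros((600,800,3),np.uint8);o[:300,:400]=cv2.resize(a,(400,300));o[:280,400:]=cv2.resize(b,(400,280));o[300:,:400]=cv2.resize(t,(400,300));cv2.imwrite('pics/c7.png',o)
E
```

```text
clock 8.48 pos [595.7 -30.2  27.5] yaw 18.15 xaxis [-0.004 -0.001 -1.   ] gap 24.5 F [-0.1  0.4 -1.1]
tool-frame shift units (start axes) [ 1.19  0.56 -0.61] turn units [ 0.49 -0.01  0.04]
[[0.59, 0.28, -0.31], [0.25, -0.0, 0.02]]
[[0.59, 0.27, -0.31], [0.25, -0.0, 0.02]]
```

View pics/c7.png

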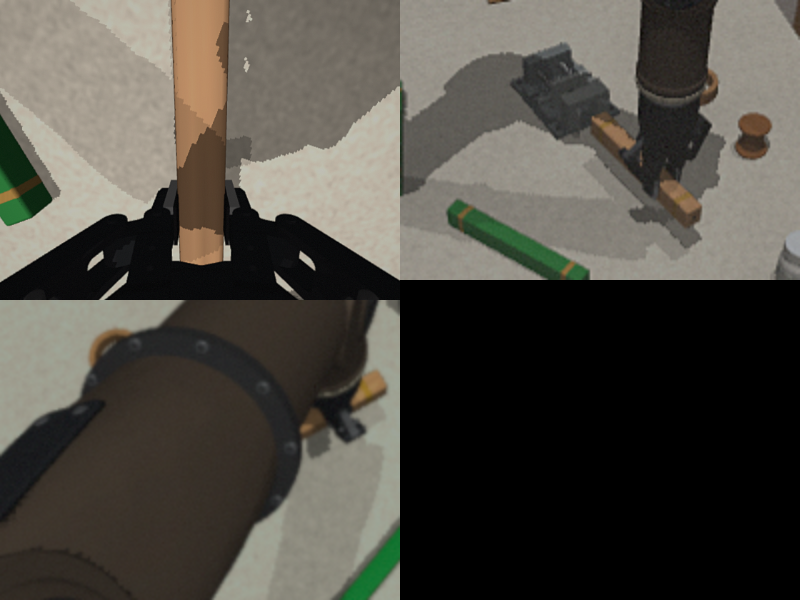

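```bash
cat > bar.py <<'E'
from h import *
import sys
O=np.array([557.4,183.5]);ang=np.radians(105.7);ex=np.array([np.cos(ang),np.sin(ang)]);ey=np.array([-ex[1],ex[0]])
def tojig(X): X=np.atleast_2d(X);return np.c_[(X[:,:2]-O)@ex,(X[:,:2]-O)@ey,X[:,2]]
def barline(fn,vmax=250):
    c=load(fn);p=c['p'];h=cv2.cvtColor(p,cv2.COLOR_RGB2HSV)
    m=((h[:,:,1]>80)&(h[:,:,0]<28)).astype(np.uint8);m[vmax:]=0
    m=cv2.morphologyEx(m,cv2.MORPH_OPEN,np.ones((5,5)))
    n,l,st,ce=cv2.connectedComponentsWithStats(m);u=280;k=np.argmax([st[i,4] if (i and abs(ce[i,0]-280)<60) else 0 for i in range(n)])
    ys,xs=np.where(l==k);q=by_depth(c,np.c_[xs,ys]);zt=np.median(q[:,2]);
    A=np.c_[q[:,:2]-q[:,:2].mean(0),np.ones(len(q))]
    g=np.abs(q[:,2]-zt)<15;q=q[g]
    J=tojig(q)
    # per x slice centre
    r=[]
    for x0 in np.arange(np.floor(J[:,0].min()/10)*10,J[:,0].max(),10):
        s=J[(J[:,0]>=x0)&(J[:,0]<x0+10)]
        if len(s)>60: a,b=np.percentile(s[:,1],[1,99]);r.append((x0+5,(a+b)/2,b-a,np.median(s[:,2])))
    r=np.array(r);print(r.round(1)[::2]);f=np.polyfit(r[:,0],r[:,1],1);g=np.polyfit(r[:,0],r[:,3],1)
    print('yaw dev deg',np.degrees(np.arctan(f[0])).round(2),'y at mouth',np.polyval(f,0).round(2),'z slope deg',np.degrees(np.arctan(g[0])).round(2),'z',r[:,3].mean().round(1))
    print('TCP in jig',tojig(manip.observe()['eef_pos']).round(1))
if __name__=='__main__': barline(sys.argv[1])
E
python3 bar.py w7
```

```text
[[-195.    22.5   25.    89.5]
 [-175.    23.2   25.1   89.4]
 [-155.    24.1   24.9   89.4]
 [-135.    25.2   25.1   89.3]
 [-115.    26.1   25.1   89.3]]
yaw dev deg 2.64 y at mouth 31.39 z slope deg -0.15 z 89.4
TCP in jig [[-216.4   20.5   28.2]]
```

Call:
arm_command --targets '[[[0.4, 0.28, -0.24], [0.27, 0, 0], 15], [[0.4, 0.28, -0.24], [0.26, 0, 0], 15], [[0.37, 0, 0], [0, 0, 0], 15], [[0, 0, 0], [0, 0, 0], 15]]'

```text
clock: 8.97
eef_pos: [610.4, -3.9, -20.9]
ee_rot: [1.005, 1.33, -1.01]
force: [-0.6, 0.2, -2.0]
finger_gap: 24.7
```

```bash
python3 - <<'E'
from h import *
snap('wrist','w8');snap('side','side8')
c=load('side8');p=c['p'];cv2.imwrite('pics/z8.png',cv2.resize(p[105:205,220:340],None,fx=6,fy=6,interpolation=cv2.INTER_CUBIC)[:,:,::-1])
E
python3 bar.py w8; python3 plan.py 609 0 -20 15.7 1
```

```text
[[-175.     0.2   25.    42.1]
 [-155.     0.3   25.    42.2]
 [-135.     0.2   24.9   42.2]
 [-115.     0.2   25.    42.1]
 [ -95.     0.2   25.1   42.1]]
yaw dev deg 0.01 y at mouth 0.22 z slope deg -0.07 z 42.2
TCP in jig [[-197.    -0.8  -18.3]]
clock 9.07 pos [611.5  -5.9 -18.3] yaw 15.4 xaxis [-0.003 -0.    -1.   ] gap 24.6 F [ 0.6  0.2 -0.7]
tool-frame shift units (start axes) [ 0.04 -0.02 -0.16] turn units [-0.06 -0.    0.03]
[[0.04, -0.02, -0.16], [-0.06, -0.0, 0.03]]
```

View pics/z8.png

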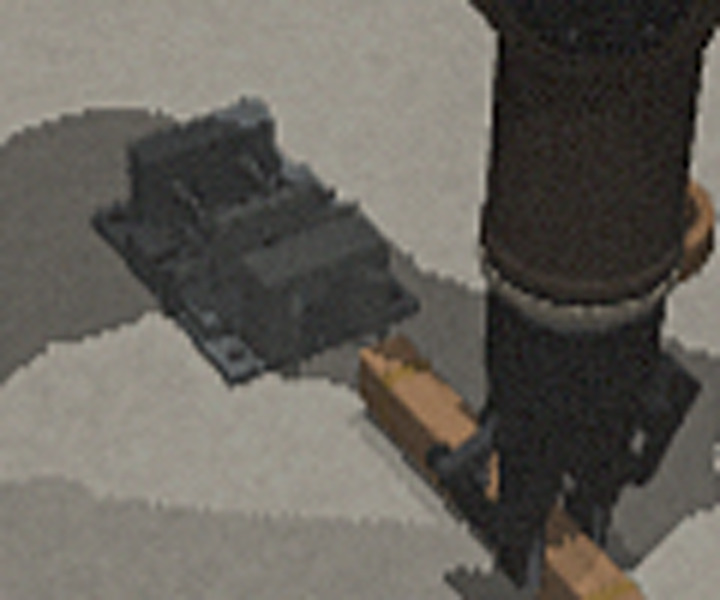

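View pics/w8.png

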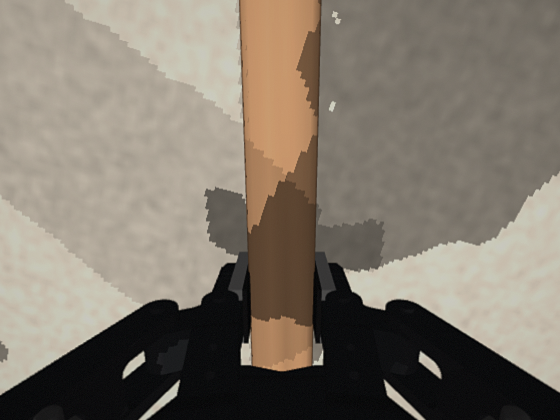

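```bash
python3 - <<'E'
from h import *
from bar import O,ex,ey,tojig
c=load('side8')
def W(x,y,z): return np.r_[O+x*ex+y*ey,z]
def crop(X): return ((proj(c,X)-[220,105]+.5)*6).round(0)
pts=[W(x,y,58) for x,y in((0,-35),(0,35),(25,35),(25,-35))]
blk=[W(x,y,54) for x,y in((115,-38),(115,38),(135,38),(135,-38))]
base=[W(x,y,8) for x,y in((-5,-55),(-5,55),(140,55),(140,-55))]
bar=[W(-197+149,.2+y,43) for y in(-13,13)]+[W(-197+149,.2+y,11) for y in(-13,13)]
im=cv2.imread('pics/z8.png')
for P,col in((pts,(0,0,255)),(blk,(0,255,0)),(base,(255,0,0)),(bar,(0,255,255))):
    for q in crop(P): cv2.circle(im,(int(q[0]),int(q[1])),4,col,1)
cv2.imwrite('pics/z8m.png',im)
# wide-depth measure from side: lintel and base
vs,us=np.mgrid[115:175,230:300];uv=np.c_[us.ravel(),vs.ravel()];P=by_depth(c,uv);J=tojig(P)
for nm,s in(('lintel',(J[:,2]>56)&(J[:,2]<61)&(abs(J[:,0]-12)<25)),('base',(J[:,2]>5)&(J[:,2]<10.5)&(abs(J[:,1])<70)&(J[:,0]>-20)&(J[:,0]<160)),('plate',(J[:,2]>52)&(J[:,2]<57)&(abs(J[:,0]-59)<14))):
    q=J[s];print(nm,s.sum(),cv2.minAreaRect(q[:,:2].astype(np.float32)))
vs,us=np.mgrid[155:195,275:300];P=by_depth(c,np.c_[us.ravel(),vs.ravel()]);J=tojig(P)
h=cv2.cvtColor(c['p'],cv2.COLOR_RGB2HSV)[155:195,275:300].reshape(-1,3)
s=(h[:,1]>80)&(h[:,0]<28)&(J[:,2]>40)&(J[:,2]<48);q=J[s];print('bar top',s.sum(),cv2.minAreaRect(q[:,:2].astype(np.float32)),q[:,2].mean(),'front x',q[:,0].max())
E
```

```text
lintel 105 ((12.022616386413574, 0.7731742858886719), (69.576904296875, 28.244029998779297), 88.9079818725586)
base 223 ((68.2325668334961, -2.7096900939941406), (122.1174087524414, 161.4805450439453), 89.716064453125)
plate 31 ((57.587158203125, 0.3076019287109375), (60.475704193115234, 12.837383270263672), 87.4815673828125)
bar top 140 ((-87.26701354980469, 1.6455516815185547), (25.94217300415039, 79.69538879394531), 88.9986572265625) 43.455497086028686 front x -47.263379454641964
```

View pics/z8m.png

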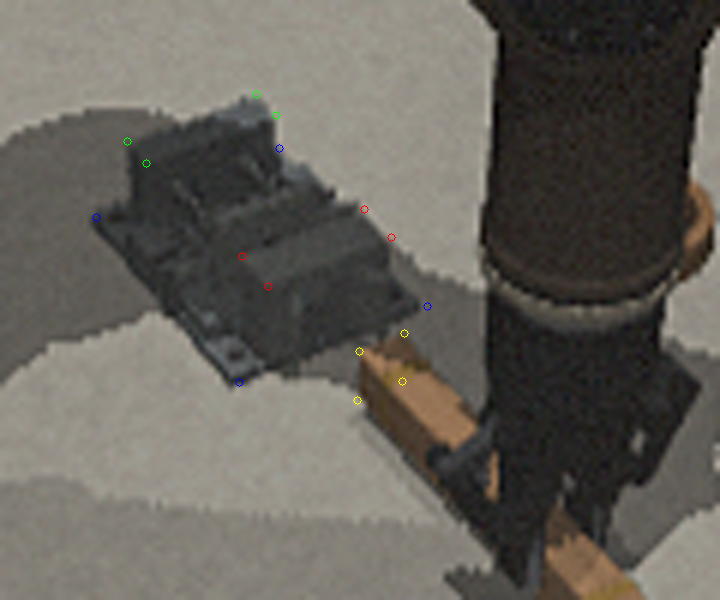

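The overlay agrees well: gate, block and bar end all fall within about 1 mm, yaw within 0.1°, and bar bottom about 11 mm (window 8 to 46). Sliding into the gate, watching the force.

Call:
arm_command --targets '[[[0, 0, -0.3], [0, 0, 0], 15], [[0, 0, -0.3], [0, 0, 0], 15], [[0, 0, -0.3], [0, 0, 0], 15], [[0, 0, -0.2], [0, 0, 0], 15], [[0, 0, 0], [0, 0, 0], 15]]'

```text
clock: 9.48
eef_pos: [599.9, 39.4, -17.8]
ee_rot: [1.006, 1.327, -1.008]
force: [0.1, 1.1, -1.6]
finger_gap: 24.7
```

Call:
arm_command --targets '[[[0, 0, -0.2], [0, 0, 0], 15], [[0, 0, -0.2], [0, 0, 0], 15], [[0, 0, -0.1], [0, 0, 0], 15], [[0, 0, 0], [0, 0, 0], 15]]'

```text
clock: 9.82
eef_pos: [594.1, 58.5, -18.4]
ee_rot: [1.007, 1.329, -1.009]
force: [-3.7, 1.3, -1.8]
finger_gap: 25.0
```

```bash
python3 - <<'E'
from h import *
from bar import tojig,ex,ey
s=manip.observe();print(s['clock'],tojig(s['eef_pos']).round(1),'Fx,Fy jig',s['force'][:2]@ex,s['force'][:2]@ey,s['force'][2])
E
```

```text
9.8167 [[-130.2   -1.5  -18.4]] Fx,Fy jig 2.210834196257162 3.1978103138565546 -1.8007364728812898
```

The end is about 19 mm into the window with a side force of about 3 N. I'll ease 0.8 mm toward jig +y and continue.

Call:
arm_command --targets '[[[0, -0.02, -0.1], [0, 0, 0], 15], [[0, 0, -0.2], [0, 0, 0], 15], [[0, 0, -0.2], [0, 0, 0], 15], [[0, 0, -0.1], [0, 0, 0], 15], [[0, 0, 0], [0, 0, 0], 15]]'

```text
clock: 10.23
eef_pos: [587.4, 81.6, -18.3]
ee_rot: [1.007, 1.328, -1.008]
force: [-2.0, 0.7, -1.8]
finger_gap: 24.6
```

```bash
cat > st.py <<'E'
from h import *
from bar import tojig,ex,ey
s=manip.observe();print(s['clock'],tojig(s['eef_pos']).round(2),'Fx,Fy,Fz jig',s['force'][:2]@ex,s['force'][:2]@ey,s['force'][2],'gap',s['finger_gap'])
E
python3 st.py
```

```text
10.2333 [[-106.19   -1.36  -18.32]] Fx,Fy,Fz jig 1.1893672358150427 1.7891866888114756 -1.771576626521825 gap 24.576780127207318
```

Call:
arm_command --targets '[[[0, 0, -0.1], [0, 0, 0], 15], [[0, 0, -0.1], [0, 0, 0], 15], [[0, 0, 0], [0, 0, 0], 15], [[0, 0, 0], [0, 0, 0], 15]]'

```text
clock: 10.57
eef_pos: [585.5, 87.8, -18.2]
ee_rot: [1.008, 1.327, -1.01]
force: [-2.4, 0.9, -0.9]
finger_gap: 24.7
```

```bash
python3 st.py
```

```text
10.5667 [[-99.74  -1.19 -18.24]] Fx,Fy,Fz jig 1.5461159393689874 2.0906501742171666 -0.9146706477494995 gap 24.73228602327215
```

Call:
arm_command --targets '[[[0, 0, -0.1], [0, 0, 0], 15], [[0, 0, -0.1], [0, 0, 0], 15], [[0, 0, 0], [0, 0, 0], 15], [[0, 0, 0], [0, 0, 0], 15]]'

```text
clock: 10.9
eef_pos: [583.6, 94.5, -18.2]
ee_rot: [1.008, 1.325, -1.011]
force: [-2.5, -2.8, -1.8]
finger_gap: 24.8
```

```bash
python3 st.py
```

```text
10.9 [[-92.72  -1.11 -18.15]] Fx,Fy,Fz jig -2.052775405991632 3.1499078405758767 -1.7844639525578918 gap 24.801915036558754
```

Contact has begun (force drops by about 3.5 N at TCP x ≈ -93). Pressing on by 8 mm, then looking.

Call:
arm_command --targets '[[[0, 0, -0.1], [0, 0, 0], 15], [[0, 0, -0.1], [0, 0, 0], 15], [[0, 0, 0], [0, 0, 0], 15], [[0, 0, 0], [0, 0, 0], 15]]'

```text
clock: 11.23
eef_pos: [581.7, 100.8, -18.0]
ee_rot: [1.008, 1.324, -1.012]
force: [-2.7, -7.4, -1.2]
finger_gap: 24.9
```

```bash
python3 st.py; python3 - <<'E'
from h import *
snap('wrist','w9');snap('side','side9');snap('top','top9')
c=load('side9');p=c['p'];a=cv2.resize(p[110:175,225:305],None,fx=5,fy=5,interpolation=cv2.INTER_CUBIC)[:,:,::-1]
b=cv2.resize(cv2.imread('pics/w9.png'),(400,300));o=np.zeros((600,800,3),np.uint8);o[:325,:400]=a;o[:300,400:]=b
t=cv2.resize(cv2.imread('pics/top9.png')[150:280,80:250],(370,270));o[330:,:370]=t
cv2.imwrite('pics/c9.png',o)
E
```

```text
11.2333 [[-86.17  -1.04 -18.01]] Fx,Fy,Fz jig -6.3687313887667365 4.544838082104775 -1.1546446968540507 gap 24.85657688161634
```

View pics/c9.png

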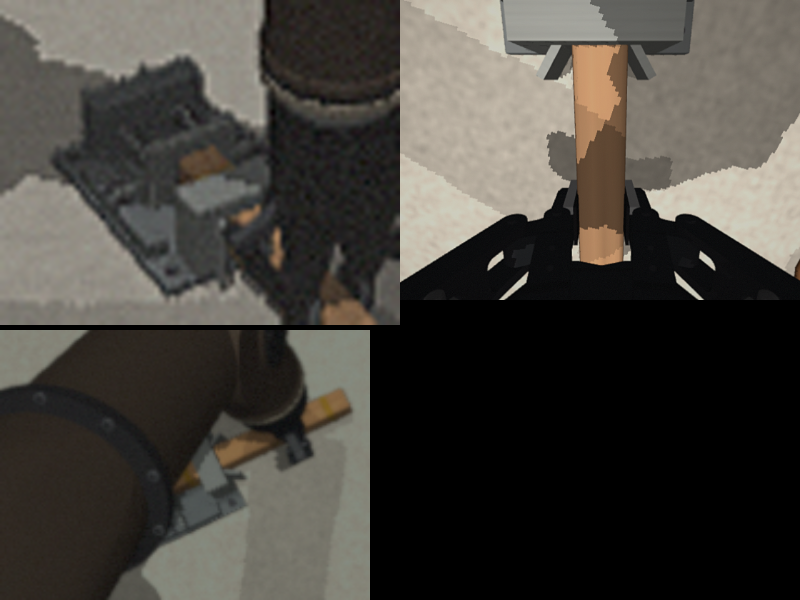

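The bar is through the gate and the plate is being pushed. I'll advance about 7 mm more and ease sideways a little.

Call:
arm_command --targets '[[[0, -0.02, -0.08], [0, 0, 0], 15], [[0, 0, -0.08], [0, 0, 0], 15], [[0, 0, 0], [0, 0, 0], 15], [[0, 0, 0], [0, 0, 0], 15], [[0, 0, 0], [0, 0, 0], 15]]'

```text
clock: 11.8
eef_pos: [580.2, 105.9, -17.8]
ee_rot: [1.009, 1.321, -1.012]
force: [0.3, -10.2, -1.5]
finger_gap: 24.5
```

```bash
python3 st.py; cat > plate.py <<'E'
from h import *
from bar import tojig,O,ex,ey
import sys
fn=sys.argv[1];snap('side',fn)
for f in ('side8',fn):
    c=load(f);vs,us=np.mgrid[112:175,228:305];uv=np.c_[us.ravel(),vs.ravel()];J=tojig(by_depth(c,uv))
    s=(J[:,2]>50)&(J[:,2]<57)&(J[:,0]>48)&(J[:,0]<95)&(abs(J[:,1])<34)
    s=s&(c['d'].reshape(-1)[uv[:,1]*560+uv[:,0]]>0);q=J[s]
    print(f,s.sum(),'plate top x med',np.median(q[:,0]).round(1),'range',np.percentile(q[:,0],[5,95]).round(1), 'by y', [np.median(q[(q[:,1]>a)&(q[:,1]<a+20),0]).round(1) for a in (-30,-10,10)])
c=load(fn);cv2.imwrite(f'pics/{fn}z.png',cv2.resize(c['p'][108:178,222:305],None,fx=8,fy=8,interpolation=cv2.INTER_CUBIC)[:,:,::-1])
def W(x,y,z): return np.r_[O+x*ex+y*ey,z]
im=cv2.imread(f'pics/{fn}z.png');im=np.clip(im.astype(float)*1.5,0,255).astype(np.uint8)
for y in(-46,46):
    for x,col in((67,(0,0,255)),(81.5,(0,0,255)),(74,(0,255,0))):
        q=(proj(c,W(x,y,22))[0]-[222,108]+.5)*8;cv2.circle(im,tuple(int(v) for v in q),4,col,1)
cv2.imwrite(f'pics/{fn}z.png',im)
E
python3 plate.py side10
```

```text
11.8 [[-80.85  -1.   -17.76]] Fx,Fy,Fz jig -9.868720113100299 2.47981769292892 -1.464577695711798 gap 24.50577913289443
side8 46 plate top x med 57.1 range [51.6 63.2] by y [np.float64(57.4), np.float64(55.9), np.float64(57.3)]
side10 51 plate top x med 71.5 range [66.7 77.5] by y [np.float64(70.6), np.float64(72.6), np.float64(71.4)]
```

View pics/side10z.png

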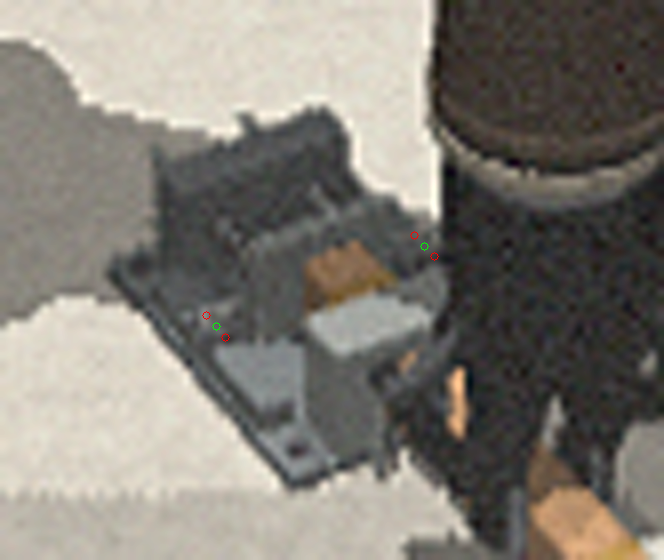

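Three estimates of the plate travel agree: 14.4 mm from side depth, about 13.2 to 13.8 mm from bar position, and 13.7 to 16.7 mm from force. The window is 11 to 18.5 mm. I'll nudge about 0.8 mm nearer the middle, then hold and check for drift.

Call:
arm_command --targets '[[[0, 0, -0.02], [0, 0, 0], 15], [[0, 0, 0], [0, 0, 0], 15], [[0, 0, 0], [0, 0, 0], 15], [[0, 0, 0], [0, 0, 0], 15], [[0, 0, 0], [0, 0, 0], 15]]'

```text
clock: 12.27
eef_pos: [580.1, 106.2, -17.7]
ee_rot: [1.009, 1.321, -1.012]
force: [1.3, -9.9, -0.4]
finger_gap: 24.4
```

```bash
python3 st.py
```

```text
12.2667 [[-80.54  -0.97 -17.72]] Fx,Fy,Fz jig -9.852569095037456 1.419354303376554 -0.4369539700271159 gap 24.383517151406057
```

Call:
arm_command --targets '[[[0, 0, 0], [0, 0, 0], 15], [[0, 0, 0], [0, 0, 0], 15], [[0, 0, 0], [0, 0, 0], 15], [[0, 0, 0], [0, 0, 0], 15], [[0, 0, 0], [0, 0, 0], 15]]'

```text
clock: 12.68
eef_pos: [580.1, 106.2, -17.7]
ee_rot: [1.009, 1.321, -1.012]
force: [0.9, -10.3, -2.3]
finger_gap: 24.8
```

Call:
arm_command --targets '[[[0, 0, 0], [0, 0, 0], 15], [[0, 0, 0], [0, 0, 0], 15], [[0, 0, 0], [0, 0, 0], 15], [[0, 0, 0], [0, 0, 0], 15], [[0, 0, 0], [0, 0, 0], 15]]'

```text
clock: 13.1
eef_pos: [580.1, 106.2, -17.7]
ee_rot: [1.009, 1.321, -1.012]
force: [0.9, -10.6, -1.5]
finger_gap: 24.6
```

```bash
python3 st.py; python3 plate.py side11; python3 - <<'E'
from h import *
snap('wrist','w11')
E
python3 bar.py w11
```

```text
13.1 [[-80.53  -0.98 -17.72]] Fx,Fy,Fz jig -10.43417975884446 2.033448236022918 -1.5345501884655006 gap 24.63494207987701
side8 46 plate top x med 57.1 range [51.6 63.2] by y [np.float64(57.4), np.float64(55.9), np.float64(57.3)]
side11 51 plate top x med 71.0 range [64.1 77.6] by y [np.float64(70.7), np.float64(71.9), np.float64(70.5)]
[[-55.   -0.1  25.2  43.9]
 [-35.   -0.2  25.   43.8]
 [-15.   -0.3  25.   43.7]
 [  5.   -0.4  25.3  43.6]]
yaw dev deg -0.19 y at mouth -0.35 z slope deg -0.33 z 43.7
TCP in jig [[-80.5  -1.  -17.7]]
```

View pics/side11z.png

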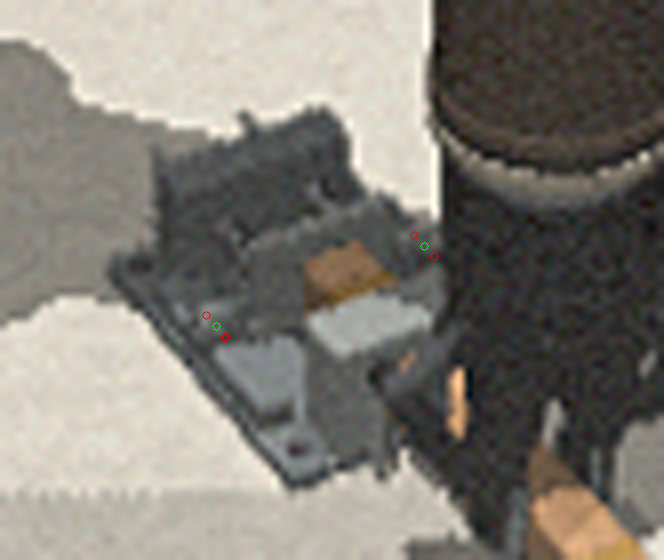

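The hold is steady: position unchanged over 0.8 s, push about 10.2 N (≈14.4 mm of travel), side depth about 13.9 mm, bar position about 14 mm. The side picture shows the bar end at (345,275) against the plate, and the plate well clear of the block. Handing in.

```bash
python3 - <<'E'
from cell import manip
print(manip.job_done())
E
python3 st.py
```

```text
the job is handed in; nothing more can be done
None
the job is handed in; nothing more can be done
```

The slim bar is through the gate with its end against the stop plate, and the arm is still holding it there with a steady push of about 10 N. I handed the job in at about 13 s. No verdict is reported.

- **Which bar:** the slim one measured about 26 mm wide in both cameras. The fingers stopped at 24.5 mm on it, and it went through the gate. The wide bar (about 34 mm), the jar, the spool and the ring were not touched.
- **Plate travel:** the final checks put it at about 14 mm, inside the 11 to 18.5 mm window and far from bottoming out at 30 mm. Side camera depth gave 13.9 mm, bar position about 14 mm, and force about 14.4 mm. The position did not move over the last 0.8 s of holding. Side force in the gate was about 2 N.
- **Pointers not seen directly:** at the side camera's resolution I couldn't make out the pointers between the ridges. That they stand between them is inferred from the plate travel.
- **What disagreed:** the reported tool height was about 42 mm lower than the real fingertips. Because of this my first grasp closed above the bar without moving it. The cameras showed the offset, and I aimed by measured fingertip height after that.

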